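# Set a candle under the swing-arm candle warmer

## Task

Set up the candle warmer: swing its lamp arm aside, to the side away from the tall bottle, until the lamp is well clear of the round stone plate; set the candle jar down gently, upright in the middle of the plate; then swing the lamp back so that it hangs centred over the candle. Leave the bottle, the cream tub, the hair clip and the incense holder where they are.

Things in the scene. Friction and masses are not known exactly. Their poses are not given: they have to be found in the camera images.
- warmer: Candle warmer, fixed to the dresser: wooden board 320 x 120 x 15 mm with a round stone plate (90 mm diameter, top 21 mm above the dresser) and, 220 mm from the plate's centre along the body's +x, a dark upright post of 18 mm diameter, 175 mm high with its cap. Origin under the plate's centre at dresser height, z up, x from the plate to the post; the board spans x -65 to 255 mm and y -60 to 60 mm.
- plate (a point): Centre of the top of the round stone plate.
- lamp_hinge (a point): Point on the vertical hinge axis of the lamp arm (axis of the post), 150 mm above the dresser.
- lamp_arm (a joint): Angle of the lamp arm about the vertical post, -1.35 to 1.35 rad; 0: lamp exactly over the plate; positive is counter-clockwise seen from above and carries the lamp to the warmer's -y side, negative to its +y side. Stiff hinge, stays where left (about 1.5 N at the knob). The arm is a level rod of 12 mm diameter at 150 mm height from the post to the lamp.
- lamp_knob (a point): Point to grip on the upright wooden knob of the lamp, on the lamp's centre line 220 mm from the hinge axis, 198 mm above the dresser. The knob is a round stick of 18 mm diameter from 160 to 220 mm height; below it is the lamp's shade, 90 mm diameter, from 123 to 160 mm height.
- candle: Candle in an open white ceramic jar, 60 mm diameter, 75 mm high, wick visible in the recessed top; loose, standing. Origin at the centre of its underside, z up.
- bottle: Tall closed grey plastic bottle, 48 mm diameter, 190 mm high, loose, standing beside the warmer in the way of the lamp's swing on that side. Origin at the centre of its underside.
- tub: Closed white plastic cream tub with a lid, 66 mm diameter, 45 mm high, loose. Origin at the centre of its underside.
- leaf: Leaf-shaped ceramic incense holder lying flat, 167 mm long along its x (from -95 to 72 mm), 56 mm wide, 12 mm high. Origin at its underside.
- clip: Black plastic claw hair clip, 82 mm long (x), 50 mm wide, 56 mm high, lying teeth down. Origin at the centre of its underside.

How it is judged:
By the outcome, as a careful person would: the job done as asked, in the order asked, and still so for the second after the job is handed in, with the robot touching nothing.
It also fails if it takes over 64 s, if anything falls off the work surface, if the arm or the gripper's body presses on something with over 40 N, if the wrist force passes 120 N, or if a joint passes its speed limit or range.

## Robot

A 6-joint arm with a two-finger parallel gripper is mounted at the origin on the work surface. World frame = base frame: x ahead of the robot, y to its left, z up, the work surface at z = 0. Lengths are in m, angles in rad, forces in N, time in s.
With the tool pointing down it reaches from about 0.375 to 0.9 m from the base axis. Payload 3.1 kg.
Tool frame: the origin (TCP) lies midway between the tips of the shut fingers; the grasp point (between the pads) lies 19 mm behind it (manip.pinch_z is the distance from the TCP to the grasp point, in m); z points along the fingers, y is the line along which they close (so a half turn about z gives the same grasp; the last joint's range is limited). The gripper opens to 85 mm and grips with 20 to 120 N. Pads are 22 mm wide; open, the fingers measure 114 mm over their backs; the gripper's body (76 mm by 85 mm) begins 54 mm behind the grasp point. The pads swing forward as they close: fully open they stand 13 mm farther back than shut.
Start: joints at [-1.377, 0.527, 1.433, -0, 1.181, -0.178], TCP at [0.228, -0.582, 0.208] pointing down, gripper open.
Joint ranges: [-3.08, 3.08], [-0.75, 2.2], [0.22, 2.44], [-1.43, 4.57], [0, 2.65], [-2.85, 2.85]. Speed limits (rad/s): [2.79, 2.79, 3.14, 3.14, 3.14, 3.14].

## Interface

Orientations are given as a unit quaternion [x, y, z, w].
In Python, from station import manip, viewer, ticket gives the robot as it stands.
- The arm moves only by the shell command python3 -m creep 'ROWS' [FORCE]. ROWS is JSON, a list of rows, each an object with "slide": the shift along the tool's x, y, z in cm, a list of three; "angular": the turn, a rotation vector about the tool's x, y, z in rad, a list of three; "claw": the opening, from -1 (shut) to 1 (fully open). A call has 1 to 10 rows; each row shifts and turns the commanded pose from where the row before left it, along the tool's axes as they then stand; what a row does not reach is not made up. A row lasts 1/12 s, in which the tool goes at most 41.7 mm and 7.16 degrees, less where a joint would pass 70% of its speed; a pose out of reach is approached as far as the arm can. A call with a gripper value outside its range is refused whole. The fingers move at their own pace and stop on an object; FORCE is the grip in N (left out, the last holds). Time passes only in rows, so rows that do not move let the fingers close. It gives the time, the measured TCP pose, the force, the opening and the grip force at its end, in the units of the state.
- manip.sense(): the state, without advancing time (a new reading comes with each control period).
- viewer.snapshot(name): name is "scene" or "top" or "wrist"; returns the picture (384x512x3 uint8, blue, green, red); there is no depth.
- viewer.calibration(name): a dict with "fov_y" (degrees; the focal length in pixels is half the picture's height over the tangent of half this angle, whatever the lens; pixels are square), "cx", "cy" (the principal point, pixels), "T" (4x4, takes a point from camera to world coordinates); the wrist camera has in their place "tool_from_camera" (4x4, takes a point from camera to tool coordinates, whose origin is the TCP and whose axes are the flange's). Camera axes: x right, y up, looking along -z (the intrinsics and any distortion apply to the point x, -y, -z); pixel columns grow to the right and rows downward; lengths in m; the calibration is good to about 2 mm. A picture is of the moment at which its call begins: read the wrist's pose just before it. calibration takes no time and is no camera call.
- ticket.sign_off(): hands the job in; it is judged then, once.
The state is a dict: "t": time; "q": joint angles; "qd": joint speeds; "tau": joint torques, N m; "tcp_pos": TCP position; "tool_rot": TCP orientation; "force": force on the tool from outside, world axes, zero at the start; "ft_torque": the same for the moment, N m; "finger_gap": opening from 0.0 (shut) to 1.0 (fully open); "gripper_force": force on a finger pad.
Only numpy, scipy, OpenCV 4.12 (cv2) and the standard library are available. Lean on these libraries where they do the work, as an engineer would, in place of code of your own. Each camera call takes 0.05 s, during which the arm holds its last target. There are 200 camera calls.

## Working session

There is one attempt and no reset: what is moved stays moved. The work goes in short steps, Python scripts to look and compute and a shell command to move; the robot and the scene stay as the last step left them, time stands still between calls to the robot, and variables do not carry over. Pictures are saved under pics/ and viewed, at most 10 in all, crops included, and the job is handed in when it is done.

```bash
ls; mkdir -p pics; python3 - <<'E'
from station import manip, viewer
import cv2,numpy as np
print(manip.sense()); print(manip.pinch_z)
a=viewer.snapshot("scene");b=viewer.snapshot("top")
cv2.imwrite("pics/s.png",a);cv2.imwrite("pics/t.png",b)
for n in("scene","top","wrist"):print(n,viewer.calibration(n))
E
```

```text
pics
{'t': 0.0, 'q': array([-1.37649067e+00,  5.28455857e-01,  1.43388734e+00, -5.96712957e-06,
        1.18138276e+00, -1.78484441e-01]), 'qd': array([-0.00107757,  0.00089504, -0.00106947,  0.00136701, -0.00286862,
        0.00146459]), 'tau': array([ 3.75680543e-05, -4.42354488e+01, -1.78025347e+01, -3.67575431e-04,
        8.28703749e-03, -6.14694216e-07]), 'tcp_pos': array([ 0.22752197, -0.58130896,  0.20724475]), 'tool_rot': array([ 9.82677910e-01,  1.85318608e-01, -1.11966690e-05, -1.06659642e-03]), 'force': array([-0.37935766, -0.31091826,  0.09297923]), 'ft_torque': array([ 0.00585004, -0.01292829, -0.00354164]), 'gripper_force': 0.0, 'finger_gap': 0.9984877210040459}
0.0187
scene {'fov_y': 54.83408180466438, 'cx': 255.61926842797905, 'cy': 200.05316257445492, 'T': array([[ 0.63433745, -0.57630488,  0.51525594,  1.07885199],
       [ 0.77305068,  0.47542212, -0.41996006, -0.39766796],
       [-0.00293904,  0.66471535,  0.74709093,  0.87909558],
       [ 0.        ,  0.        ,  0.        ,  1.        ]])}
top {'fov_y': 43.2684318598716, 'cx': 261.6333436653991, 'cy': 190.9252257367779, 'T': array([[ 0.02726232,  0.99012802, -0.13748916,  0.38606111],
       [-0.9994314 ,  0.02426799, -0.02340835, -0.00830975],
       [-0.01984068,  0.13804915,  0.99022663,  1.27065481],
       [ 0.        ,  0.        ,  0.        ,  1.        ]])}
wrist {'fov_y': 61.91599023462778, 'cx': 253.54510245109702, 'cy': 196.65494072018163, 'tool_from_camera': array([[-6.30205236e-05,  9.50509878e-01,  3.10694333e-01,
         7.93338609e-02],
       [ 9.99999818e-01,  2.46507830e-04, -5.51305887e-04,
        -1.06830149e-03],
       [-6.00610277e-04,  3.10694242e-01, -9.50509720e-01,
        -1.65728824e-01],
       [ 0.00000000e+00,  0.00000000e+00,  0.00000000e+00,
         1.00000000e+00]])}
```

View pics/s.png

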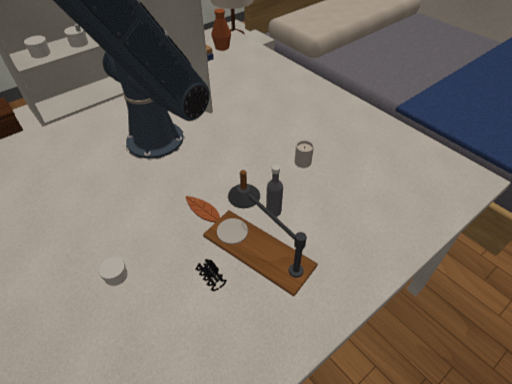

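View pics/t.png

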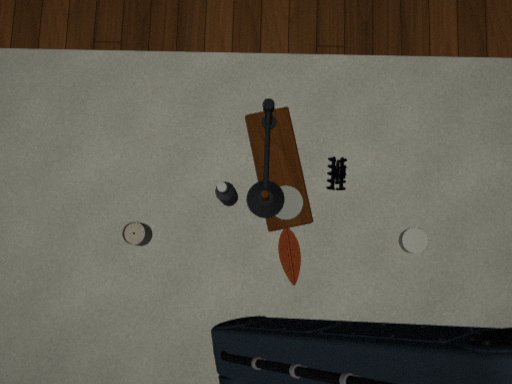

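The pictures show, in the top view, the post cap at (269,105), lamp (265,198), plate (287,203), bottle (226,193), candle (134,233), clip (337,174) and tub (414,240). In the scene view the candle is at (304,153) and the knob at (243,180).

```bash
cat > h.py <<'E'
import numpy as np,cv2
from station import manip,viewer
from scipy.spatial.transform import Rotation as R
def camT(n,s=None):
    c=viewer.calibration(n)
    if n!="wrist": return c,c["T"]
    W=np.eye(4);W[:3,:3]=R.from_quat(s["tool_rot"]).as_matrix();W[:3,3]=s["tcp_pos"]
    return c,W@c["tool_from_camera"]
def ray(n,u,v,s=None):
    c,T=camT(n,s);f=192/np.tan(np.radians(c["fov_y"]/2))
    return T[:3,3],T[:3,:3]@np.array([(u-c["cx"])/f,-(v-c["cy"])/f,-1])
def onz(n,u,v,z,s=None):
    o,d=ray(n,u,v,s);return (o+d*(z-o[2])/d[2])
def proj(n,p,s=None):
    c,T=camT(n,s);f=192/np.tan(np.radians(c["fov_y"]/2))
    x=T[:3,:3].T@(np.array(p)-T[:3,3]);return c["cx"]+f*x[0]/-x[2],c["cy"]-f*x[1]/-x[2]
E
python3 - <<'E'
from h import *
np.set_printoptions(precision=4,suppress=True)
for n,f in(("top","t"),("scene","s")):
    im=cv2.imread(f"pics/{f}.png");hsv=cv2.cvtColor(im,cv2.COLOR_BGR2HSV)
    roi=np.zeros(im.shape[:2],np.uint8)
    if n=="top":roi[98:240,235:320]=1
    else:roi[205:300,195:325]=1
    m=((hsv[...,1]>110)&(hsv[...,2]>40)&(hsv[...,0]<20)).astype(np.uint8)*roi*255
    cs,_=cv2.findContours(m,cv2.RETR_EXTERNAL,cv2.CHAIN_APPROX_NONE)
    P=np.vstack([c for c in cs if cv2.contourArea(c)>60])[:,0]
    W=np.array([onz(n,u,v,.015)[:2] for u,v in P])
    r=cv2.minAreaRect((W*1000).astype(np.float32));print(n,"board",r, cv2.boxPoints(r).round().tolist())
E
python3 - <<'E'
from h import *
np.set_printoptions(precision=4,suppress=True)
print("plate",onz("top",287,203,.021),onz("scene",232,231,.021))
print("cap",onz("top",269,104,.175),onz("scene",300,238,.175))
print("lamp",onz("top",265.5,198.5,.16),"knobtop",onz("top",265,195,.22),onz("scene",243,172,.22))
print("candle",onz("top",134,233,.075),onz("scene",304.5,146.5,.075))
print("bottle",onz("top",222,187,.19),onz("scene",275.5,169,.19))
print("tub",onz("top",414,240,.045),"clip",onz("top",337,174,.03))
import cv2
t=cv2.imread("pics/t.png");cv2.imwrite("pics/tc.png",cv2.resize(t[90:260,110:310],None,fx=3.5,fy=3.5,interpolation=cv2.INTER_CUBIC))
E
```

```text
top board ((606.6898193359375, -23.98725128173828), (350.9677734375, 117.66244506835938), 13.109732627868652) [[422.0, -6.0], [449.0, -121.0], [791.0, -41.0], [764.0, 73.0]]
scene board ((581.9061279296875, -33.43403625488281), (410.4400634765625, 117.8028564453125), 13.398324012756348) [[369.0, -24.0], [396.0, -138.0], [795.0, -43.0], [768.0, 71.0]]
plate [ 0.5296 -0.0455  0.021 ] [ 0.5361 -0.0439  0.021 ]
cap [0.7442 0.0059 0.175 ] [0.7507 0.0028 0.175 ]
lamp [0.5228 0.0085 0.16  ] knobtop [0.5231 0.0089 0.22  ] [0.5296 0.0088 0.22  ]
candle [0.4391 0.3332 0.075 ] [0.4432 0.3318 0.075 ]
bottle [0.5429 0.1071 0.19  ] [0.5511 0.102  0.19  ]
tub [ 0.4415 -0.3645  0.045 ] clip [ 0.6074 -0.1732  0.03  ]
```

View pics/tc.png

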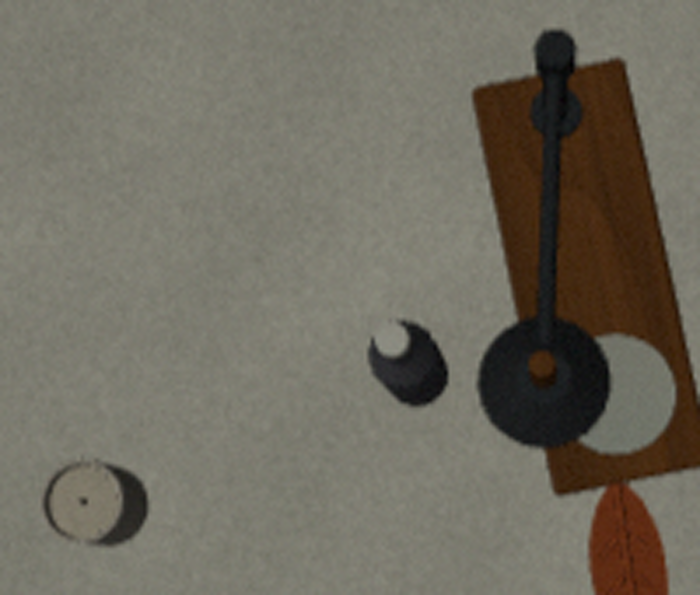

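The crop shows the plate centre near (285.7,202.3) full-scale, the knob top at (264.9,191.4) and the candle wick at (134,233). The lamp is already about 0.25 rad towards the bottle. I'll move above the knob and refine with the wrist camera.

```bash
python3 -m creep '[{"slide":[2.5,-2.2,-1.2],"angular":[0,0,0],"claw":0},{"slide":[2.5,-2.2,-1.2],"angular":[0,0,0],"claw":0},{"slide":[2.5,-2.2,-1.2],"angular":[0,0,0],"claw":0},{"slide":[2.5,-2.2,-1.2],"angular":[0,0,0],"claw":0},{"slide":[2.5,-2.2,-1.2],"angular":[0,0,0],"claw":0},{"slide":[2.5,-2.2,-1.2],"angular":[0,0,0],"claw":0},{"slide":[2.5,-2.2,-1.2],"angular":[0,0,0],"claw":0},{"slide":[2.5,-2.2,-1.2],"angular":[0,0,0],"claw":0},{"slide":[2.5,-2.2,-1.2],"angular":[0,0,0],"claw":0},{"slide":[2.5,-2.2,-1.2],"angular":[0,0,0],"claw":0}]' 25
python3 -m creep '[{"slide":[2.4,-2.2,0],"angular":[0,0,0],"claw":0},{"slide":[2.4,-2.2,0],"angular":[0,0,0],"claw":0},{"slide":[2.4,-2.2,0],"angular":[0,0,0],"claw":0},{"slide":[2.4,-2.2,0],"angular":[0,0,0],"claw":0},{"slide":[2.4,-2.2,0],"angular":[0,0,0],"claw":0},{"slide":[2.4,-2.2,0],"angular":[0,0,0],"claw":0},{"slide":[2.4,-2.2,0],"angular":[0,0,0],"claw":0},{"slide":[2.4,-2.2,0],"angular":[0,0,0],"claw":0},{"slide":[2.4,-2.2,0],"angular":[0,0,0],"claw":0},{"slide":[0,0,0],"angular":[0,0,0],"claw":0}]'
python3 - <<'E'
from h import *
s=manip.sense();im=viewer.snapshot("wrist");cv2.imwrite("pics/w1.png",im)
np.savez("pics/w1.npz",tcp_pos=s["tcp_pos"],tool_rot=s["tool_rot"])
print(s["t"],s["tcp_pos"],s["tool_rot"],s["finger_gap"])
E
```

```text
t: 0.93
tcp_pos: [0.3805, -0.2842, 0.3285]
tool_rot: [0.983, 0.185, -0.0, -0.0]
force: [-0.4, -0.2, -0.7]
finger_gap: 0.499
gripper_force: 0.0
t: 1.77
tcp_pos: [0.5108, -0.0183, 0.3278]
tool_rot: [0.982, 0.188, 0.001, -0.001]
force: [0.5, -1.0, 0.4]
finger_gap: 0.501
gripper_force: 0.0
1.7667 [ 0.5108082  -0.01825732  0.32783115] [ 9.82170822e-01  1.87984368e-01  6.54704534e-04 -1.38732405e-03] 0.5012057907059088
```

View pics/w1.png

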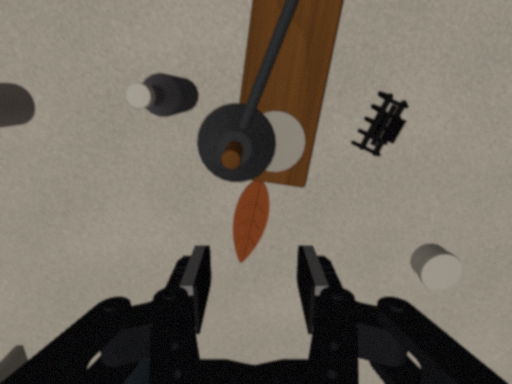

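The wrist view shows the knob top at (231,156), shade centre (236,142), plate right part with its right edge at (305,142), and bottle cap (140,96).

```bash
python3 - <<'E'
from h import *
np.set_printoptions(precision=4,suppress=True)
s=dict(np.load("pics/w1.npz"))
im=cv2.imread("pics/w1.png");hsv=cv2.cvtColor(im,cv2.COLOR_BGR2HSV)
print("knob",onz("wrist",231,156,.22,s),"shade",onz("wrist",236.5,142,.16,s))
# plate: grey-light low saturation region inside board
m=((hsv[...,1]<60)&(hsv[...,2]>110)).astype(np.uint8);r=np.zeros_like(m);r[105:178,262:312]=1
m=cv2.morphologyEx(m*r,cv2.MORPH_OPEN,np.ones((3,3)))
n,l,st,c=cv2.connectedComponentsWithStats(m);print(st,c)
k=1+np.argmax(st[1:,4]);P=np.argwhere(l==k)[:,::-1]
h=cv2.convexHull(P.astype(np.int32))[:,0]
W=np.array([onz("wrist",u,v,.021,s)[:2] for u,v in h])
# circle fit with known radius on points away from shade
from scipy.optimize import least_squares
sel=np.hypot(h[:,0]-236.5,h[:,1]-142)>43
f=least_squares(lambda p:np.hypot(*(W[sel]-p).T)-.045,[.53,-.045],loss="soft_l1",f_scale=.001);print("plate",f.x,sel.sum(),f.cost)
print("bottle cap",onz("wrist",140,96,.19,s))
for n,p in(("knob",[.5265,.0088,.22]),("plate",[.533,-.0445,.021])):print(n,proj("wrist",p,s))
E
```

```text
knob [0.5283 0.0109 0.22  ] shade [0.532  0.0106 0.16  ]
[[     0      0    512    384 195005]
 [   266    111     39     60   1564]
 [   308    167      4     11     39]] [[255.2463 191.9163]
 [285.7781 140.0748]
 [309.6923 172.3846]]
plate [ 0.5305 -0.0404] 18 1.6949125988747862e-06
bottle cap [0.5432 0.1066 0.19  ]
knob (np.float64(232.55857247308737), np.float64(158.80311942239405))
plate (np.float64(276.7628362894319), np.float64(141.3790083793768))
```

```bash
python3 -m creep '[{"slide":[1.3,-1.0,0.5],"angular":[0,0,0],"claw":0},{"slide":[1.3,-1.0,1.5],"angular":[0,0,0],"claw":0},{"slide":[0,0,2],"angular":[0,0,0],"claw":0},{"slide":[0,0,2],"angular":[0,0,0],"claw":0},{"slide":[0,0,1],"angular":[0,0,0],"claw":0},{"slide":[0,0,0],"angular":[0,0,0],"claw":0},{"slide":[0,0,0],"angular":[0,0,0],"claw":0}]'
python3 - <<'E'
from h import *
s=manip.sense();im=viewer.snapshot("wrist");cv2.imwrite("pics/w2.png",im)
np.savez("pics/w2.npz",tcp_pos=s["tcp_pos"],tool_rot=s["tool_rot"])
print(s["tcp_pos"],s["tool_rot"])
hsv=cv2.cvtColor(im,cv2.COLOR_BGR2HSV)
print(proj("wrist",[.528,.01,.22],s))
E
```

```text
t: 2.4
tcp_pos: [0.526, 0.0043, 0.2581]
tool_rot: [0.983, 0.185, -0.001, -0.0]
force: [0.5, 0.1, 0.7]
finger_gap: 0.495
gripper_force: 0.0
[0.52603535 0.00431103 0.25805693] [ 9.82778221e-01  1.84788129e-01 -5.51303856e-04 -1.06376022e-04]
(np.float64(248.20728564294419), np.float64(208.96492843106677))
```

View pics/w2.png

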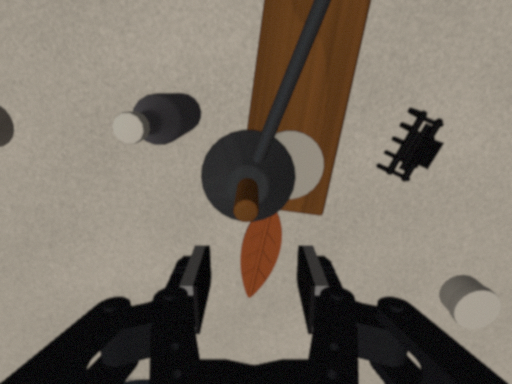

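Knob top is at (246,209), bottle cap (128,128), and the fingers straddle u≈254. I need a further +0.4 cm in x and -0.6 cm in y, then down and grip.

```bash
python3 -m creep '[{"slide":[0.4,-0.6,0.5],"angular":[0,0,0],"claw":0},{"slide":[0,0,1.5],"angular":[0,0,0],"claw":0},{"slide":[0,0,2],"angular":[0,0,0],"claw":0},{"slide":[0,0,2],"angular":[0,0,0],"claw":0},{"slide":[0,0,1.5],"angular":[0,0,0],"claw":0},{"slide":[0,0,0],"angular":[0,0,0],"claw":0},{"slide":[0,0,0],"angular":[0,0,0],"claw":-0.3},{"slide":[0,0,0],"angular":[0,0,0],"claw":-0.7},{"slide":[0,0,0],"angular":[0,0,0],"claw":-1},{"slide":[0,0,0],"angular":[0,0,0],"claw":-1}]' 25
python3 -m creep '[{"slide":[0,0,0],"angular":[0,0,0],"claw":-1},{"slide":[0,0,0],"angular":[0,0,0],"claw":-1},{"slide":[0,0,0],"angular":[0,0,0],"claw":-1},{"slide":[0,0,0],"angular":[0,0,0],"claw":-1}]'
python3 - <<'E'
from h import *
s=manip.sense();p=s["tcp_pos"];r=R.from_quat(s["tool_rot"]).as_matrix()
print(r.round(3))
post=np.array([.747,.0045]);pl=np.array([.531,-.042])
v=p[:2]-post;print(np.hypot(*v),np.degrees(np.arctan2(*v[::-1])),np.degrees(np.arctan2(*(pl-post)[::-1])))
L=.22;a0=np.arctan2(*v[::-1])%(2*np.pi)
A=np.linspace(a0,a0+np.radians(66),31)
P=post+np.hypot(*v)*np.c_[np.cos(A),np.sin(A)]
D=np.diff(P,axis=0)@r[:2,:2]*100
print(P[-1]);print(D.round(2).tolist())
E
```

```text
t: 3.28
tcp_pos: [0.5293, 0.012, 0.1846]
tool_rot: [0.983, 0.185, 0.002, 0.001]
force: [0.3, -0.0, 0.6]
finger_gap: 0.194
gripper_force: 24.6
t: 3.62
tcp_pos: [0.5292, 0.012, 0.1846]
tool_rot: [0.983, 0.185, 0.002, 0.001]
force: [1.4, 0.6, 6.1]
finger_gap: 0.194
gripper_force: 25.1
[[ 0.931  0.364  0.004]
 [ 0.364 -0.931 -0.   ]
 [ 0.003  0.002 -1.   ]]
0.21790174571095344 178.02866341439568 -167.85090839255867
[ 0.65157615 -0.19139655]
[[-0.32, 0.77], [-0.29, 0.79], [-0.26, 0.8], [-0.23, 0.81], [-0.19, 0.81], [-0.16, 0.82], [-0.13, 0.83], [-0.1, 0.83], [-0.07, 0.83], [-0.04, 0.84], [-0.0, 0.84], [0.03, 0.84], [0.06, 0.83], [0.09, 0.83], [0.12, 0.83], [0.16, 0.82], [0.19, 0.82], [0.22, 0.81], [0.25, 0.8], [0.28, 0.79], [0.31, 0.78], [0.34, 0.76], [0.37, 0.75], [0.4, 0.74], [0.43, 0.72], [0.45, 0.7], [0.48, 0.69], [0.51, 0.67], [0.53, 0.65], [0.56, 0.63]]
```

```bash
python3 -m creep '[{"slide":[-0.32,0.77,0],"angular":[0,0,0],"claw":-1},{"slide":[-0.29,0.79,0],"angular":[0,0,0],"claw":-1},{"slide":[-0.26,0.8,0],"angular":[0,0,0],"claw":-1},{"slide":[-0.23,0.81,0],"angular":[0,0,0],"claw":-1},{"slide":[-0.19,0.81,0],"angular":[0,0,0],"claw":-1},{"slide":[-0.16,0.82,0],"angular":[0,0,0],"claw":-1},{"slide":[-0.13,0.83,0],"angular":[0,0,0],"claw":-1},{"slide":[-0.1,0.83,0],"angular":[0,0,0],"claw":-1},{"slide":[-0.07,0.83,0],"angular":[0,0,0],"claw":-1},{"slide":[-0.04,0.84,0],"angular":[0,0,0],"claw":-1}]'
```

```text
t: 4.45
tcp_pos: [0.5408, -0.07, 0.1845]
tool_rot: [0.983, 0.186, 0.0, -0.0]
force: [-0.7, 1.9, 7.8]
finger_gap: 0.192
gripper_force: 25.3
```

```bash
python3 -m creep '[{"slide":[0,0.84,0],"angular":[0,0,0],"claw":-1},{"slide":[0.03,0.84,0],"angular":[0,0,0],"claw":-1},{"slide":[0.06,0.83,0],"angular":[0,0,0],"claw":-1},{"slide":[0.09,0.83,0],"angular":[0,0,0],"claw":-1},{"slide":[0.12,0.83,0],"angular":[0,0,0],"claw":-1},{"slide":[0.16,0.82,0],"angular":[0,0,0],"claw":-1},{"slide":[0.19,0.82,0],"angular":[0,0,0],"claw":-1},{"slide":[0.22,0.81,0],"angular":[0,0,0],"claw":-1},{"slide":[0.25,0.8,0],"angular":[0,0,0],"claw":-1},{"slide":[0.28,0.79,0],"angular":[0,0,0],"claw":-1}]'
python3 -m creep '[{"slide":[0.31,0.78,0],"angular":[0,0,0],"claw":-1},{"slide":[0.34,0.76,0],"angular":[0,0,0],"claw":-1},{"slide":[0.37,0.75,0],"angular":[0,0,0],"claw":-1},{"slide":[0.4,0.74,0],"angular":[0,0,0],"claw":-1},{"slide":[0.43,0.72,0],"angular":[0,0,0],"claw":-1},{"slide":[0.45,0.7,0],"angular":[0,0,0],"claw":-1},{"slide":[0.48,0.69,0],"angular":[0,0,0],"claw":-1},{"slide":[0.51,0.67,0],"angular":[0,0,0],"claw":-1},{"slide":[0.53,0.65,0],"angular":[0,0,0],"claw":-1},{"slide":[0,0,0],"angular":[0,0,0],"claw":-1}]'
```

```text
t: 5.28
tcp_pos: [0.5821, -0.1423, 0.1845]
tool_rot: [0.983, 0.186, -0.002, 0.0]
force: [-3.5, -0.5, 8.9]
finger_gap: 0.194
gripper_force: 25.5
t: 6.12
tcp_pos: [0.6444, -0.1886, 0.1844]
tool_rot: [0.983, 0.185, 0.001, 0.001]
force: [0.2, -0.0, 5.4]
finger_gap: 0.196
gripper_force: 25.4
```

```bash
python3 -m creep '[{"slide":[0,0,0],"angular":[0,0,0],"claw":-0.3},{"slide":[0,0,0],"angular":[0,0,0],"claw":0},{"slide":[0,0,0],"angular":[0,0,0],"claw":0},{"slide":[0,0,-2],"angular":[0,0,0],"claw":0},{"slide":[0,0,-2.5],"angular":[0,0,0],"claw":0},{"slide":[0,0,-3],"angular":[0,0,0],"claw":0},{"slide":[0,0,-3],"angular":[0,0,0],"claw":0},{"slide":[-1,-2.5,-2],"angular":[0,0,0],"claw":1},{"slide":[-1.5,-3,0],"angular":[0,0,0],"claw":1},{"slide":[-1.5,-3,0],"angular":[0,0,0],"claw":1}]'
python3 -m creep '[{"slide":[-1.5,-3,0],"angular":[0,0,0],"claw":1},{"slide":[-1.5,-3,0],"angular":[0,0,0],"claw":1},{"slide":[-1.5,-3,0],"angular":[0,0,0],"claw":1},{"slide":[0,0,0],"angular":[0,0,0],"claw":1},{"slide":[0,0,0],"angular":[0,0,0],"claw":1},{"slide":[0,0,0],"angular":[0,0,0],"claw":1}]'
python3 - <<'E'
from h import *
s=manip.sense();im=viewer.snapshot("wrist");cv2.imwrite("pics/w3.png",im)
np.savez("pics/w3.npz",tcp_pos=s["tcp_pos"],tool_rot=s["tool_rot"])
print(s["tcp_pos"],s["tool_rot"])
from scipy.optimize import least_squares
Q=np.array([[.5292,.012],[.5408,-.07],[.5821,-.1423],[.6444,-.1886]])
f=least_squares(lambda p:np.hypot(*(Q-p).T)-.22,[.747,.005]);print("post",f.x,f.fun)
E
```

```text
t: 6.95
tcp_pos: [0.5744, -0.123, 0.3094]
tool_rot: [0.983, 0.185, 0.001, 0.001]
force: [0.8, 0.4, -0.5]
finger_gap: 0.902
gripper_force: 0.0
t: 7.45
tcp_pos: [0.5003, -0.0559, 0.3085]
tool_rot: [0.983, 0.185, 0.0, 0.0]
force: [0.8, -0.8, 0.5]
finger_gap: 1.001
gripper_force: 0.0
[ 0.50032467 -0.05589562  0.30845444] [9.82647837e-01 1.85480073e-01 4.37969623e-04 4.24013043e-04]
post [0.74829759 0.00396992] [-0.00075531  0.00028799  0.00139676 -0.00118985]
```

View pics/w3.png

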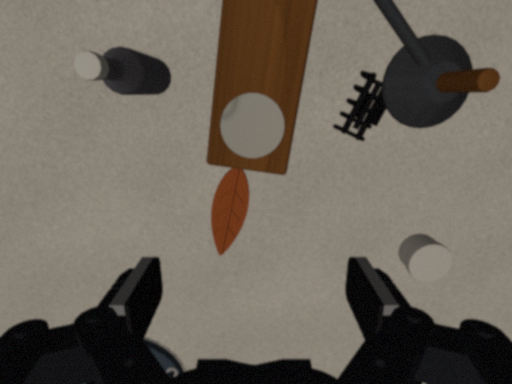

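The plate is fully clear, centred near (252,125); lamp moved to (427,80) on the clip side; bottle, clip, leaf and tub are undisturbed. Next I'll fit the plate and board, then compute the trip to the candle.

```bash
python3 - <<'E'
from h import *
s=dict(np.load("pics/w3.npz"));im=cv2.imread("pics/w3.png");hsv=cv2.cvtColor(im,cv2.COLOR_BGR2HSV)
def plate(n,hsv,box,s):
    x0,x1,y0,y1=box;b=((hsv[...,1]>100)&(hsv[...,0]<20)).astype(np.uint8)
    r=np.zeros_like(b);r[y0:y1,x0:x1]=1
    m=cv2.morphologyEx((1-b)*r,cv2.MORPH_OPEN,np.ones((3,3)))
    cs,_=cv2.findContours(m,cv2.RETR_EXTERNAL,cv2.CHAIN_APPROX_NONE)
    c=max(cs,key=cv2.contourArea);h=c[:,0]
    W=np.array([onz(n,u,v,.021,s)[:2] for u,v in h]);(x,y),R_=cv2.minEnclosingCircle((W*1000).astype(np.float32))
    print(n,cv2.boundingRect(c),"mean",W.mean(0),"circ",x,y,R_)
plate("wrist",hsv,(216,292,90,160),s)
t=viewer.snapshot("top");cv2.imwrite("pics/t2.png",t)
plate("top",cv2.cvtColor(t,cv2.COLOR_BGR2HSV),(267,306,184,224),None)
r=R.from_quat(s["tool_rot"]).as_matrix()
d=np.array([.441,.3325,.3085])-s["tcp_pos"];print("to candle cm",(r.T@d*100).round(2))
E
```

```text
wrist (220, 92, 65, 67) mean [ 0.5322933  -0.04051411] circ 531.7838134765625 -40.48573303222656 45.61619567871094
top (267, 184, 39, 36) mean [ 0.5397522  -0.04222337] circ 542.7612915039062 -42.697052001953125 61.60405349731445
to candle cm [  8.63 -38.33  -0.04]
```

```bash
python3 -m creep '[{"slide":[0.7,-3.2,0],"angular":[0,0,0],"claw":1},{"slide":[0.7,-3.2,0],"angular":[0,0,0],"claw":1},{"slide":[0.7,-3.2,0],"angular":[0,0,0],"claw":1},{"slide":[0.7,-3.2,0],"angular":[0,0,0],"claw":1},{"slide":[0.7,-3.2,0],"angular":[0,0,0],"claw":1},{"slide":[0.7,-3.2,0],"angular":[0,0,0],"claw":1},{"slide":[0.7,-3.2,0],"angular":[0,0,0],"claw":1},{"slide":[0.7,-3.2,0],"angular":[0,0,0],"claw":1},{"slide":[0.7,-3.2,0],"angular":[0,0,0],"claw":1},{"slide":[0.7,-3.2,0],"angular":[0,0,0],"claw":1}]'
python3 -m creep '[{"slide":[0.8,-3.2,2],"angular":[0,0,0],"claw":1},{"slide":[0.8,-3.1,3],"angular":[0,0,0],"claw":1},{"slide":[0,0,3],"angular":[0,0,0],"claw":1},{"slide":[0,0,0],"angular":[0,0,0],"claw":1},{"slide":[0,0,0],"angular":[0,0,0],"claw":1},{"slide":[0,0,0],"angular":[0,0,0],"claw":1}]'
python3 - <<'E'
from h import *
s=manip.sense();im=viewer.snapshot("wrist");cv2.imwrite("pics/w4.png",im)
np.savez("pics/w4.npz",tcp_pos=s["tcp_pos"],tool_rot=s["tool_rot"])
print(s["tcp_pos"],s["tool_rot"],proj("wrist",[.441,.3325,.075],s),proj("wrist",[.441,.3325,0],s))
E
```

```text
t: 8.38
tcp_pos: [0.4495, 0.2692, 0.3079]
tool_rot: [0.983, 0.185, 0.0, 0.0]
force: [0.6, 0.2, -0.8]
finger_gap: 1.001
gripper_force: 0.0
t: 8.88
tcp_pos: [0.4424, 0.3304, 0.2306]
tool_rot: [0.983, 0.185, 0.001, -0.0]
force: [-0.3, 0.1, 0.6]
finger_gap: 1.0
gripper_force: 0.0
[0.44241507 0.33039774 0.23058672] [ 9.82797239e-01  1.84686345e-01  7.35247144e-04 -2.38809489e-05] (np.float64(251.96754735466703), np.float64(173.706724265758)) (np.float64(252.1983799746518), np.float64(159.29425711201296))
```

View pics/w4.png

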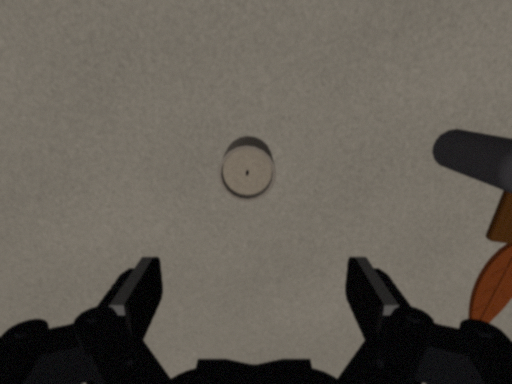

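Candle rim centred at (247.5,171), wick at (247,172): offset about +0.2 cm in tool x and -0.7 cm in tool y.

```bash
python3 -m creep '[{"slide":[0.2,-0.7,1],"angular":[0,0,0],"claw":1},{"slide":[0,0,2.5],"angular":[0,0,0],"claw":1},{"slide":[0,0,3],"angular":[0,0,0],"claw":1},{"slide":[0,0,3],"angular":[0,0,0],"claw":1},{"slide":[0,0,3],"angular":[0,0,0],"claw":1},{"slide":[0,0,3],"angular":[0,0,0],"claw":1},{"slide":[0,0,2.5],"angular":[0,0,0],"claw":1},{"slide":[0,0,1.8],"angular":[0,0,0],"claw":1},{"slide":[0,0,1],"angular":[0,0,0],"claw":1},{"slide":[0,0,0],"angular":[0,0,0],"claw":1}]'
python3 -m creep '[{"slide":[0,0,0],"angular":[0,0,0],"claw":0.8},{"slide":[0,0,0],"angular":[0,0,0],"claw":0.6},{"slide":[0,0,0],"angular":[0,0,0],"claw":0.45},{"slide":[0,0,0],"angular":[0,0,0],"claw":0.3},{"slide":[0,0,0],"angular":[0,0,0],"claw":0},{"slide":[0,0,0],"angular":[0,0,0],"claw":0},{"slide":[0,0,0],"angular":[0,0,0],"claw":0}]' 30
```

```text
t: 9.77
tcp_pos: [0.4398, 0.3374, 0.0203]
tool_rot: [0.983, 0.185, -0.001, 0.0]
force: [0.5, 0.4, -0.2]
finger_gap: 1.001
gripper_force: 0.0
t: 10.35
tcp_pos: [0.4413, 0.3384, 0.0235]
tool_rot: [0.983, 0.185, 0.002, -0.0]
force: [1.1, -1.5, 6.3]
finger_gap: 0.693
gripper_force: 32.0
```

```bash
python3 -m creep '[{"slide":[0,0,-0.5],"angular":[0,0,0],"claw":0},{"slide":[0,0,-1.5],"angular":[0,0,0],"claw":0},{"slide":[0,0,-3],"angular":[0,0,0],"claw":0},{"slide":[0,0,-3.5],"angular":[0,0,0],"claw":0},{"slide":[0,0,-3.5],"angular":[0,0,0],"claw":0},{"slide":[0,0,-3.5],"angular":[0,0,0],"claw":0},{"slide":[0,0,-3.5],"angular":[0,0,0],"claw":0},{"slide":[0,0,-3.5],"angular":[0,0,0],"claw":0},{"slide":[0,0,-2.5],"angular":[0,0,0],"claw":0},{"slide":[0,0,-1],"angular":[0,0,0],"claw":0}]'
python3 -m creep '[{"slide":[-0.2,1,0],"angular":[0,0,0],"claw":0},{"slide":[-0.3,2,0],"angular":[0,0,0],"claw":0},{"slide":[-0.4,3,0],"angular":[0,0,0],"claw":0},{"slide":[-0.5,3,0],"angular":[0,0,0],"claw":0},{"slide":[-0.5,3,0],"angular":[0,0,0],"claw":0},{"slide":[-0.5,3,0],"angular":[0,0,0],"claw":0},{"slide":[-0.5,3,0],"angular":[0,0,0],"claw":0},{"slide":[-0.5,3,0],"angular":[0,0,0],"claw":0},{"slide":[-0.5,3,0],"angular":[0,0,0],"claw":0},{"slide":[-0.5,3,0],"angular":[0,0,0],"claw":0}]'
python3 -m creep '[{"slide":[-0.3,3,0],"angular":[0,0,0],"claw":0},{"slide":[-0.3,3,0],"angular":[0,0,0],"claw":0},{"slide":[-0.2,3,0],"angular":[0,0,0],"claw":0},{"slide":[-0.1,1.6,0],"angular":[0,0,0],"claw":0},{"slide":[0,1,0],"angular":[0,0,0],"claw":0},{"slide":[0,0,0],"angular":[0,0,0],"claw":0},{"slide":[0,0,0],"angular":[0,0,0],"claw":0},{"slide":[0,0,0],"angular":[0,0,0],"claw":0}]'
python3 - <<'E'
from h import *
S=[]
for i in range(2):
    s=manip.sense();S.append(s["tcp_pos"]);im=viewer.snapshot("wrist")
cv2.imwrite("pics/w5.png",im);np.savez("pics/w5.npz",tcp_pos=s["tcp_pos"],tool_rot=s["tool_rot"])
sc=viewer.snapshot("scene");cv2.imwrite("pics/s5.png",sc)
p=manip.sense();S.append(p["tcp_pos"]);print(np.array(S),p["finger_gap"])
r=R.from_quat(p["tool_rot"]).as_matrix();print((r.T@(np.array([.532,-.041,.0445])-np.mean(S,0))*100).round(2),r.round(3))
cv2.imwrite("pics/c5.png",np.hstack([im,cv2.resize(sc[80:300,180:330],(262,384),interpolation=cv2.INTER_CUBIC)]))
E
```

```text
t: 11.18
tcp_pos: [0.4413, 0.3388, 0.2861]
tool_rot: [0.983, 0.185, 0.004, -0.001]
force: [-0.3, 0.5, -4.0]
finger_gap: 0.689
gripper_force: 33.9
t: 12.02
tcp_pos: [0.4951, 0.0685, 0.2788]
tool_rot: [0.983, 0.185, -0.003, -0.001]
force: [1.3, 1.0, -3.5]
finger_gap: 0.692
gripper_force: 33.9
t: 12.68
tcp_pos: [0.53, -0.0396, 0.2807]
tool_rot: [0.983, 0.186, -0.001, -0.001]
force: [-0.5, 0.2, -3.3]
finger_gap: 0.689
gripper_force: 33.9
[[ 0.53000119 -0.03958768  0.2806692 ]
 [ 0.53023105 -0.0394366   0.28103731]
 [ 0.53072098 -0.03951714  0.28161009]] 0.6887972668146316
[ 0.11  0.22 23.66] [[ 0.931  0.366 -0.001]
 [ 0.366 -0.931  0.   ]
 [-0.    -0.001 -1.   ]]
```

View pics/c5.png

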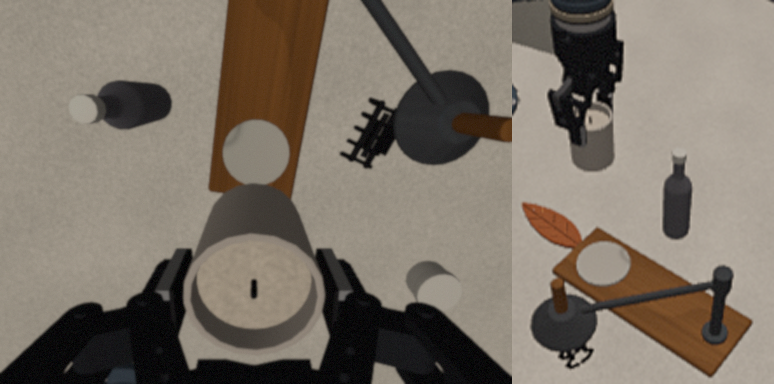

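The wrist view shows the candle held upright, rim centred near (257,291), with the plate in view at (256,152). In the scene view nothing else has moved.

```bash
python3 - <<'E'
from h import *
s=dict(np.load("pics/w5.npz"));im=cv2.imread("pics/w5.png");hsv=cv2.cvtColor(im,cv2.COLOR_BGR2HSV)
b=((hsv[...,1]>100)&(hsv[...,0]<20)).astype(np.uint8);r=np.zeros_like(b);r[115:186,215:298]=1
m=(1-b)*r;cv2.circle(m,(256,152),39,0,1)
m2=np.zeros_like(m);cv2.circle(m2,(256,152),37,1,-1);m=cv2.morphologyEx(m*m2,cv2.MORPH_OPEN,np.ones((3,3)))
cs,_=cv2.findContours(m,cv2.RETR_EXTERNAL,cv2.CHAIN_APPROX_NONE);h=max(cs,key=cv2.contourArea)[:,0]
print(h.min(0),h.max(0))
W=np.array([onz("wrist",u,v,.021,s)[:2] for u,v in h])
print("plate",(W*1).mean(0),cv2.minEnclosingCircle((W*1000).astype(np.float32)))
z=s["tcp_pos"][2]+.0515
for uv in((257,291),(254,290)):print("cand",onz("wrist",*uv,z,s),s["tcp_pos"])
c=onz("wrist",254,280,z-.006,s);print("wick top",c)
E
```

```text
[222 119] [289 185]
plate [ 0.53178909 -0.04053965] ((530.5162963867188, -40.24835968017578), 46.37015914916992)
cand [ 0.53119515 -0.03961674  0.33253731] [ 0.53023105 -0.0394366   0.28103731]
cand [ 0.53118888 -0.03827987  0.33253731] [ 0.53023105 -0.0394366   0.28103731]
wick top [ 0.53203931 -0.03794688  0.32653731]
```

```bash
python3 -m creep '[{"slide":[0,0.1,1],"angular":[0,0,0],"claw":0},{"slide":[0,0,2],"angular":[0,0,0],"claw":0},{"slide":[0,0,3],"angular":[0,0,0],"claw":0},{"slide":[0,0,3],"angular":[0,0,0],"claw":0},{"slide":[0,0,3],"angular":[0,0,0],"claw":0},{"slide":[0,0,3],"angular":[0,0,0],"claw":0},{"slide":[0,0,3],"angular":[0,0,0],"claw":0},{"slide":[0,0,2.5],"angular":[0,0,0],"claw":0},{"slide":[0,0,1.5],"angular":[0,0,0],"claw":0},{"slide":[0,0,0.5],"angular":[0,0,0],"claw":0}]'
python3 -m creep '[{"slide":[0,0,0],"angular":[0,0,0],"claw":0},{"slide":[0,0,0],"angular":[0,0,0],"claw":0},{"slide":[0,0,0.2],"angular":[0,0,0],"claw":0},{"slide":[0,0,0.2],"angular":[0,0,0],"claw":0},{"slide":[0,0,0],"angular":[0,0,0],"claw":0}]'
```

```text
t: 13.67
tcp_pos: [0.5296, -0.0408, 0.0537]
tool_rot: [0.983, 0.186, -0.002, -0.001]
force: [-0.0, -0.1, -3.0]
finger_gap: 0.69
gripper_force: 33.8
t: 14.08
tcp_pos: [0.5322, -0.0419, 0.0535]
tool_rot: [0.983, 0.185, 0.001, 0.0]
force: [-0.7, 0.6, -3.0]
finger_gap: 0.687
gripper_force: 33.8
```

```bash
for i in 1; do python3 -m creep '[{"slide":[0,0,0.1],"angular":[0,0,0],"claw":0},{"slide":[0,0,0.1],"angular":[0,0,0],"claw":0},{"slide":[0,0,0.1],"angular":[0,0,0],"claw":0},{"slide":[0,0,0.1],"angular":[0,0,0],"claw":0},{"slide":[0,0,0],"angular":[0,0,0],"claw":0}]'; done
python3 -m creep '[{"slide":[0,0,0.1],"angular":[0,0,0],"claw":0},{"slide":[0,0,0.1],"angular":[0,0,0],"claw":0},{"slide":[0,0,0],"angular":[0,0,0],"claw":0}]'
```

```text
t: 14.5
tcp_pos: [0.5315, -0.0417, 0.0486]
tool_rot: [0.983, 0.185, -0.0, -0.0]
force: [0.5, -0.0, -3.3]
finger_gap: 0.694
gripper_force: 33.8
t: 14.75
tcp_pos: [0.5315, -0.0417, 0.0465]
tool_rot: [0.983, 0.185, -0.0, -0.0]
force: [-0.6, -0.0, -4.1]
finger_gap: 0.69
gripper_force: 33.8
```

```bash
python3 -m creep '[{"slide":[0,0,0.1],"angular":[0,0,0],"claw":0},{"slide":[0,0,0.1],"angular":[0,0,0],"claw":0},{"slide":[0,0,0],"angular":[0,0,0],"claw":0}]'
```

```text
t: 15.0
tcp_pos: [0.5317, -0.0418, 0.0446]
tool_rot: [0.983, 0.185, -0.0, -0.0]
force: [-0.1, 0.1, -3.1]
finger_gap: 0.692
gripper_force: 34.0
```

```bash
python3 -m creep '[{"slide":[0,0,0.1],"angular":[0,0,0],"claw":0},{"slide":[0,0,0],"angular":[0,0,0],"claw":0}]'
python3 -m creep '[{"slide":[0,0,0.1],"angular":[0,0,0],"claw":0},{"slide":[0,0,0],"angular":[0,0,0],"claw":0}]'
```

```text
t: 15.17
tcp_pos: [0.5316, -0.0419, 0.0445]
tool_rot: [0.983, 0.185, 0.0, 0.0]
force: [-0.9, -1.3, 4.2]
finger_gap: 0.69
gripper_force: 34.5
t: 15.33
tcp_pos: [0.5316, -0.0419, 0.0444]
tool_rot: [0.983, 0.185, 0.0, 0.0]
force: [-2.8, -0.7, 11.0]
finger_gap: 0.694
gripper_force: 35.3
```

```bash
python3 -m creep '[{"slide":[0,0,-0.1],"angular":[0,0,0],"claw":0},{"slide":[0,0,0],"angular":[0,0,0],"claw":0.45},{"slide":[0,0,0],"angular":[0,0,0],"claw":0.6},{"slide":[0,0,0],"angular":[0,0,0],"claw":0.8},{"slide":[0,0,0],"angular":[0,0,0],"claw":1},{"slide":[0,0,0],"angular":[0,0,0],"claw":1},{"slide":[0,0,-1],"angular":[0,0,0],"claw":1},{"slide":[0,0,-2],"angular":[0,0,0],"claw":1},{"slide":[0,0,-3],"angular":[0,0,0],"claw":1},{"slide":[0,0,-3],"angular":[0,0,0],"claw":1}]'
python3 -m creep '[{"slide":[0,0,-3],"angular":[0,0,0],"claw":1},{"slide":[0,0,-3],"angular":[0,0,0],"claw":1},{"slide":[0,0,-3],"angular":[0,0,0],"claw":0.5},{"slide":[0,0,-3],"angular":[0,0,0],"claw":0},{"slide":[0,0,-3],"angular":[0,0,0],"claw":0},{"slide":[0,0,0],"angular":[0,0,0],"claw":0},{"slide":[0,0,0],"angular":[0,0,0],"claw":0},{"slide":[0,0,0],"angular":[0,0,0],"claw":0}]'
python3 - <<'E'
from h import *
s=manip.sense();im=viewer.snapshot("wrist")
cv2.imwrite("pics/w6.png",im);np.savez("pics/w6.npz",tcp_pos=s["tcp_pos"],tool_rot=s["tool_rot"])
print(s["tcp_pos"],s["tool_rot"]);print(proj("wrist",[.5315,-.0405,.096],s),proj("wrist",[.5315,-.0405,.021],s))
a=np.radians(-115.5);print("knob?",proj("wrist",[.645,-.189,.22],s))
E
```

```text
t: 16.17
tcp_pos: [0.5308, -0.0415, 0.1345]
tool_rot: [0.983, 0.185, -0.001, -0.001]
force: [-0.0, -0.4, -0.4]
finger_gap: 1.003
gripper_force: 0.0
t: 16.83
tcp_pos: [0.5309, -0.0415, 0.2837]
tool_rot: [0.983, 0.185, -0.0, -0.0]
force: [0.3, -0.2, -0.4]
finger_gap: 0.498
gripper_force: 0.0
[ 0.53093809 -0.04152441  0.28371719] [ 9.82676217e-01  1.85330472e-01 -2.27640539e-04 -1.31195662e-04]
(np.float64(253.7014279757533), np.float64(165.27019249446278)) (np.float64(253.66124387128596), np.float64(153.15100350614068))
knob? (np.float64(507.7585643303312), np.float64(131.86734894385853))
```

View pics/w6.png

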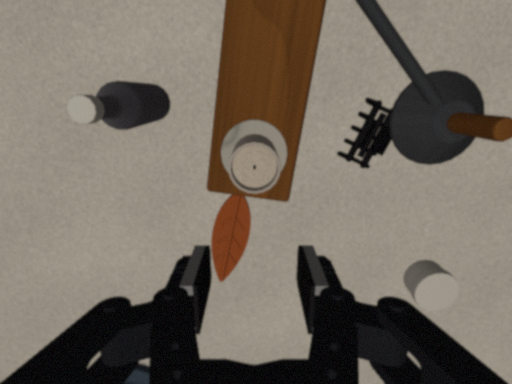

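The candle stands upright on the plate, rim at (254.5,167) against the expected (253.7,165.3), so it is centred within about 2 mm. Now back to the knob at upper right.

```bash
python3 -m creep '[{"slide":[0.5,2,0],"angular":[0,0,0],"claw":0},{"slide":[0.8,3,0],"angular":[0,0,0],"claw":0},{"slide":[0.8,3,0],"angular":[0,0,0],"claw":0},{"slide":[0.8,3,0],"angular":[0,0,0],"claw":0},{"slide":[0.8,3,0],"angular":[0,0,0],"claw":0},{"slide":[0.8,2.2,0],"angular":[0,0,0],"claw":0},{"slide":[0.7,1.5,0],"angular":[0,0,0],"claw":0},{"slide":[0,0,0],"angular":[0,0,0],"claw":0},{"slide":[0,0,0],"angular":[0,0,0],"claw":0}]'
python3 - <<'E'
from h import *
s=manip.sense();im=viewer.snapshot("wrist")
cv2.imwrite("pics/w7.png",im)
hsv=cv2.cvtColor(im,cv2.COLOR_BGR2HSV)
m=((hsv[...,1]>110)&(hsv[...,0]<18)&(hsv[...,2]>60)).astype(np.uint8);m[:,:200]=0;m[:150]=0;m[260:]=0;m[:,310:]=0
cs,_=cv2.findContours(m,cv2.RETR_EXTERNAL,cv2.CHAIN_APPROX_NONE)
print([cv2.boundingRect(c) for c in cs if cv2.contourArea(c)>20],s["tcp_pos"],proj("wrist",[.644,-.1886,.22],s))
p=s["tcp_pos"];print(proj("wrist",[p[0],p[1],.22],s))
E
```

```text
t: 17.63
tcp_pos: [0.6437, -0.1877, 0.2811]
tool_rot: [0.983, 0.185, -0.002, -0.002]
force: [-0.1, 0.4, 0.6]
finger_gap: 0.497
gripper_force: 0.0
[(244, 189, 22, 21)] [ 0.64365608 -0.18772234  0.28110134] (np.float64(256.35964521810666), np.float64(202.9797863991538))
(np.float64(255.103463386819), np.float64(202.980457176909))
```

View pics/w7.png

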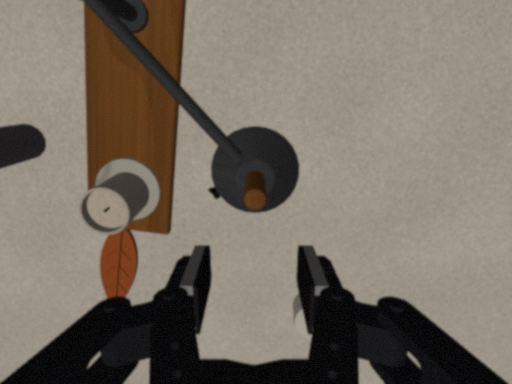

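Knob top at (255,199) lies midway between the fingers, and the candle still stands on the plate at left. I'll shift +0.3 cm in x, go down and grip.

```bash
python3 -m creep '[{"slide":[0.3,0,1],"angular":[0,0,0],"claw":0},{"slide":[0,0,2],"angular":[0,0,0],"claw":0},{"slide":[0,0,2.5],"angular":[0,0,0],"claw":0},{"slide":[0,0,2.2],"angular":[0,0,0],"claw":0},{"slide":[0,0,1.5],"angular":[0,0,0],"claw":0},{"slide":[0,0,0.5],"angular":[0,0,0],"claw":0},{"slide":[0,0,0],"angular":[0,0,0],"claw":0},{"slide":[0,0,0],"angular":[0,0,0],"claw":-0.3},{"slide":[0,0,0],"angular":[0,0,0],"claw":-0.7},{"slide":[0,0,0],"angular":[0,0,0],"claw":-1}]' 25
python3 -m creep '[{"slide":[0,0,0],"angular":[0,0,0],"claw":-1},{"slide":[0,0,0],"angular":[0,0,0],"claw":-1},{"slide":[0,0,0],"angular":[0,0,0],"claw":-1},{"slide":[0,0,0],"angular":[0,0,0],"claw":-1}]'
python3 - <<'E'
from h import *
s=manip.sense();p=s["tcp_pos"];r=R.from_quat(s["tool_rot"]).as_matrix()
post=np.array([.7483,.004]);v=p[:2]-post;w=np.array([.532,-.0418])-post
a0=np.arctan2(*v[::-1]);a1=np.arctan2(*w[::-1]);print(p,np.hypot(*v),np.degrees([a0,a1]))
A=np.linspace(a0,a1,27);P=post+np.hypot(*v)*np.c_[np.cos(A),np.sin(A)]
print(P[-1],(np.diff(P,axis=0)@r[:2,:2]*100).round(2).tolist())
E
```

```text
t: 18.52
tcp_pos: [0.6482, -0.1869, 0.1884]
tool_rot: [0.983, 0.185, 0.001, 0.001]
force: [-0.5, 0.0, 1.7]
finger_gap: 0.19
gripper_force: 24.4
t: 18.85
tcp_pos: [0.6482, -0.1869, 0.1883]
tool_rot: [0.983, 0.185, 0.001, 0.001]
force: [-0.5, 0.5, 5.4]
finger_gap: 0.192
gripper_force: 24.8
[ 0.6481886  -0.18687865  0.18827562] 0.21553874486468258 [-117.67596264 -168.0446088 ]
[ 0.53743647 -0.04064887] [[-0.47, -0.56], [-0.45, -0.57], [-0.43, -0.59], [-0.41, -0.6], [-0.39, -0.62], [-0.37, -0.63], [-0.35, -0.64], [-0.32, -0.65], [-0.3, -0.66], [-0.28, -0.67], [-0.26, -0.68], [-0.23, -0.69], [-0.21, -0.7], [-0.19, -0.7], [-0.16, -0.71], [-0.14, -0.72], [-0.11, -0.72], [-0.09, -0.72], [-0.07, -0.73], [-0.04, -0.73], [-0.02, -0.73], [0.01, -0.73], [0.03, -0.73], [0.06, -0.73], [0.08, -0.72], [0.11, -0.72]]
```

```bash
python3 -m creep '[{"slide":[-0.47,-0.56,0],"angular":[0,0,0],"claw":-1},{"slide":[-0.45,-0.57,0],"angular":[0,0,0],"claw":-1},{"slide":[-0.43,-0.59,0],"angular":[0,0,0],"claw":-1},{"slide":[-0.41,-0.6,0],"angular":[0,0,0],"claw":-1},{"slide":[-0.39,-0.62,0],"angular":[0,0,0],"claw":-1},{"slide":[-0.37,-0.63,0],"angular":[0,0,0],"claw":-1},{"slide":[-0.35,-0.64,0],"angular":[0,0,0],"claw":-1},{"slide":[-0.32,-0.65,0],"angular":[0,0,0],"claw":-1},{"slide":[-0.3,-0.66,0],"angular":[0,0,0],"claw":-1},{"slide":[-0.28,-0.67,0],"angular":[0,0,0],"claw":-1}]'
python3 -m creep '[{"slide":[-0.26,-0.68,0],"angular":[0,0,0],"claw":-1},{"slide":[-0.23,-0.69,0],"angular":[0,0,0],"claw":-1},{"slide":[-0.21,-0.7,0],"angular":[0,0,0],"claw":-1},{"slide":[-0.19,-0.7,0],"angular":[0,0,0],"claw":-1},{"slide":[-0.16,-0.71,0],"angular":[0,0,0],"claw":-1},{"slide":[-0.14,-0.72,0],"angular":[0,0,0],"claw":-1},{"slide":[-0.11,-0.72,0],"angular":[0,0,0],"claw":-1},{"slide":[-0.09,-0.72,0],"angular":[0,0,0],"claw":-1},{"slide":[-0.07,-0.73,0],"angular":[0,0,0],"claw":-1},{"slide":[-0.04,-0.73,0],"angular":[0,0,0],"claw":-1}]'
python3 -m creep '[{"slide":[-0.02,-0.73,0],"angular":[0,0,0],"claw":-1},{"slide":[0.01,-0.73,0],"angular":[0,0,0],"claw":-1},{"slide":[0.03,-0.73,0],"angular":[0,0,0],"claw":-1},{"slide":[0.06,-0.73,0],"angular":[0,0,0],"claw":-1},{"slide":[0.08,-0.72,0],"angular":[0,0,0],"claw":-1},{"slide":[0,0,0],"angular":[0,0,0],"claw":-1},{"slide":[0,0,0],"angular":[0,0,0],"claw":-1}]'
python3 - <<'E'
from h import *
s=manip.sense();p=s["tcp_pos"];r=R.from_quat(s["tool_rot"]).as_matrix()
post=np.array([.7483,.004]);v=p[:2]-post;print(p,np.hypot(*v),np.degrees(np.arctan2(*v[::-1])))
t=viewer.snapshot("scene");cv2.imwrite("pics/s8.png",t)
d=np.array([.5365,-.0415])-p[:2];print(r[:2,:2].T@d*100)
E
```

```text
t: 19.68
tcp_pos: [0.5884, -0.146, 0.1881]
tool_rot: [0.983, 0.185, -0.001, 0.003]
force: [-5.6, -7.6, 9.2]
finger_gap: 0.196
gripper_force: 25.2
t: 20.52
tcp_pos: [0.5478, -0.0834, 0.1879]
tool_rot: [0.983, 0.185, -0.002, 0.001]
force: [-3.7, -3.4, 9.8]
finger_gap: 0.194
gripper_force: 25.6
t: 21.1
tcp_pos: [0.5361, -0.0471, 0.1878]
tool_rot: [0.983, 0.186, -0.001, -0.0]
force: [-3.7, -0.9, 9.2]
finger_gap: 0.191
gripper_force: 25.9
[ 0.53609001 -0.04712515  0.18781534] 0.21828160701453017 -166.4545590364373
[ 0.24334813 -0.50880783]
```

```bash
python3 -m creep '[{"slide":[0.06,-0.2,0],"angular":[0,0,0],"claw":-1},{"slide":[0.06,-0.2,0],"angular":[0,0,0],"claw":-1},{"slide":[0,0,0],"angular":[0,0,0],"claw":-1},{"slide":[0,0,0],"angular":[0,0,0],"claw":-0.5},{"slide":[0,0,0],"angular":[0,0,0],"claw":-0.2},{"slide":[0,0,0],"angular":[0,0,0],"claw":0},{"slide":[0,0,-2],"angular":[0,0,0],"claw":0},{"slide":[0,0,-3],"angular":[0,0,0],"claw":0},{"slide":[0,0,-3],"angular":[0,0,0],"claw":0},{"slide":[-0.3,0,-2],"angular":[0,0,0],"claw":0}]'
python3 -m creep '[{"slide":[0,0,0],"angular":[0,0,0],"claw":0},{"slide":[0,0,0],"angular":[0,0,0],"claw":0},{"slide":[0,0,0],"angular":[0,0,0],"claw":0}]'
cat > lamp.py <<'E'
from h import *
s=manip.sense();im=viewer.snapshot("wrist");cv2.imwrite("pics/w9.png",im)
print(s["tcp_pos"])
s6=dict(np.load("pics/w6.npz"));i6=cv2.imread("pics/w6.png")
h6=cv2.cvtColor(i6,cv2.COLOR_BGR2HSV)
hsv=cv2.cvtColor(im,cv2.COLOR_BGR2HSV)
# knob top
m=((hsv[...,1]>110)&(hsv[...,0]<18)&(hsv[...,2]>50)).astype(np.uint8)
d=((hsv[...,2]<70)&(m==0)).astype(np.uint8);d[235:]=0
n,l,st,c=cv2.connectedComponentsWithStats(cv2.morphologyEx(d,cv2.MORPH_OPEN,np.ones((19,19))))
for k in range(1,n):print("dark",st[k],c[k])
cs,_=cv2.findContours(m,cv2.RETR_EXTERNAL,cv2.CHAIN_APPROX_NONE)
for q in cs:
    if cv2.contourArea(q)>60:print("brown",cv2.boundingRect(q),cv2.contourArea(q))
for p in([.5315,-.0405,.16],[.5315,-.0405,.22]):print("expected",proj("wrist",p,s))
E
python3 lamp.py
```

```text
t: 21.98
tcp_pos: [0.536, -0.0445, 0.2887]
tool_rot: [0.983, 0.185, 0.001, 0.0]
force: [0.8, -0.5, 0.5]
finger_gap: 0.501
gripper_force: 0.0
t: 22.23
tcp_pos: [0.5341, -0.0441, 0.2855]
tool_rot: [0.983, 0.185, -0.001, -0.001]
force: [-0.1, -0.4, -0.7]
finger_gap: 0.499
gripper_force: 0.0
[ 0.53405466 -0.0441194   0.28551453]
dark [  99   84   66   44 2546] [129.98664572 104.9418696 ]
dark [356 121  31  33 927] [371.18985976 136.93851133]
dark [ 212  132   84   71 4777] [253.78689554 167.58279255]
brown (209, 203, 39, 78) 1949.5
brown (243, 176, 22, 37) 449.5
brown (268, 0, 55, 155) 4662.0
brown (206, 0, 65, 192) 5884.0
expected (np.float64(250.1446335680404), np.float64(181.49033876122735))
expected (np.float64(249.27676538386606), np.float64(202.47753463655508))
```

The lamp is within about 3 mm of the plate centre. I'll retreat clear and check independently with the fixed cameras, numerically.

```bash
python3 -m creep '[{"slide":[0,0,-2],"angular":[0,0,0],"claw":0},{"slide":[-1,1,-2],"angular":[0,0,0],"claw":0},{"slide":[-2,3,0],"angular":[0,0,0],"claw":0},{"slide":[-2,3,0],"angular":[0,0,0],"claw":0},{"slide":[-2,3,0],"angular":[0,0,0],"claw":0},{"slide":[-2,3,0],"angular":[0,0,0],"claw":0},{"slide":[-2,3,0],"angular":[0,0,0],"claw":0},{"slide":[-2,3,0],"angular":[0,0,0],"claw":0},{"slide":[-2,3,0],"angular":[0,0,0],"claw":0},{"slide":[-2,3,0],"angular":[0,0,0],"claw":0}]'
python3 -m creep '[{"slide":[-2,3,0],"angular":[0,0,0],"claw":0},{"slide":[-2,3,0],"angular":[0,0,0],"claw":0},{"slide":[-2,3,0],"angular":[0,0,0],"claw":0},{"slide":[-2,3,0],"angular":[0,0,0],"claw":0},{"slide":[-2,3,0],"angular":[0,0,0],"claw":0},{"slide":[0,0,0],"angular":[0,0,0],"claw":0},{"slide":[0,0,0],"angular":[0,0,0],"claw":0}]'
python3 - <<'E'
from h import *
t=viewer.snapshot("top");cv2.imwrite("pics/t10.png",t)
t0=cv2.imread("pics/t.png");t2=cv2.imread("pics/t2.png")
def shade(im,x0,x1,y0,y1):
    v=im.max(2);d=(v<62).astype(np.uint8);r=np.zeros_like(d);r[y0:y1,x0:x1]=1
    d=cv2.morphologyEx(d*r,cv2.MORPH_OPEN,cv2.getStructuringElement(cv2.MORPH_ELLIPSE,(17,17)))
    cs,_=cv2.findContours(d,cv2.RETR_EXTERNAL,cv2.CHAIN_APPROX_NONE)
    for c in cs:
        (x,y),q=cv2.minEnclosingCircle(c);print("shade",x,y,q,onz("top",x,y,.16))
shade(t0,240,310,170,225);shade(t,240,325,150,235)
# plate in t2 (uncovered): brightest compact blob on board
hsv=cv2.cvtColor(t2,cv2.COLOR_BGR2HSV);print(t2[203,287],t2[203,303+6],t2[150,283])
b=(hsv[...,1]<70).astype(np.uint8);r=np.zeros_like(b);r[180:222,266:306]=1
b=cv2.morphologyEx(b*r,cv2.MORPH_OPEN,cv2.getStructuringElement(cv2.MORPH_ELLIPSE,(21,21)))
cs,_=cv2.findContours(b,cv2.RETR_EXTERNAL,cv2.CHAIN_APPROX_NONE)
for c in cs:
    (x,y),q=cv2.minEnclosingCircle(c);print("plate",x,y,q,onz("top",x,y,.021))
for p in([.5315,-.0405,.16],[.5315,-.0405,.021]):print(proj("top",p))
# bottle moved?
d=cv2.absdiff(t0,t).max(2)
for n,(x,y) in dict(bottle=(226,193),clip=(337,174),tub=(414,240),leaf=(290,255)).items():print(n,d[y-22:y+22,x-18:x+18].mean())
print(manip.sense()["tcp_pos"])
E
```

```text
t: 23.12
tcp_pos: [0.4665, -0.3402, 0.3246]
tool_rot: [0.983, 0.185, -0.001, -0.002]
force: [1.3, -0.3, 0.3]
finger_gap: 0.498
gripper_force: 0.0
t: 23.7
tcp_pos: [0.4278, -0.5165, 0.3235]
tool_rot: [0.983, 0.184, -0.001, -0.002]
force: [-0.5, 1.3, 0.8]
finger_gap: 0.5
gripper_force: 0.0
shade 265.0979309082031 200.00367736816406 18.344402313232422 [0.51929599 0.00936353 0.16      ]
shade 288.5 197.0 18.927593231201172 [ 0.52762722 -0.04450587  0.16      ]
[18 18 14] [31 26 21] [43 38 29]
(np.float64(286.7987083028081), np.float64(195.29574033954245))
(np.float64(285.1047712129973), np.float64(202.20884746777097))
bottle 12.073863636363637
clip 11.507575757575758
tub 21.22222222222222
leaf 11.909090909090908
[ 0.42845797 -0.51493357  0.32408643]
```

```bash
python3 -c "
from station import ticket
print(ticket.sign_off())"
```

```text
the job is handed in; nothing more can be done
None
```

The job is handed in, at about 24 s of the 64 s allowed: the lamp was swung aside away from the bottle, the candle set upright within about 2 mm of the plate's centre, and the lamp swung back to within about 3 mm of it; I did not touch the bottle, tub, clip or incense holder, though the last image check was too noisy to prove they had not moved.

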